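Touch the radius leaves to a bracket's corner

ROBOT

A 6-joint arm with a two-finger parallel gripper is mounted at the origin on the work surface; the furniture and walls round the work are solid. World frame = base frame: x ahead of the robot, y to its left, z up, the work surface at z = 0. Lengths are in m, angles in degrees, forces in N, time in s.
With the tool pointing down it reaches from about 0.275 to 0.875 m from the base axis. Payload 12.5 kg.
Tool frame: the origin (TCP) lies at the very end of the fingers, on their centre line; the grasp point (between the pads) lies pinch_z behind it (pinch_z is the distance from the TCP to the grasp point, in m); z points along the fingers, y is the line along which they close (so a half turn about z gives the same grasp; the last joint's range is limited). The gripper opens to 85 mm and grips with 20 to 120 N. Pads are 22 mm wide; open, the fingers measure 114 mm over their backs; the gripper's body (76 mm by 85 mm) begins 54 mm behind the grasp point. The pads swing forward as they close: fully open they stand 13 mm farther back than shut.
Start: joints at [-79.16, 20.094, 94.641, -0, 65.266, -4.847], TCP at [0.149, -0.529, 0.231] pointing down, gripper open.
Joint ranges: [-157.81, 157.81], [-45, 120.19], [0.68, 151.7], [-89.99, 269.99], [4.06, 180], [-164.3, 164.3]. Speed limits (degrees/s): [127.2, 127.2, 159.86, 180, 180, 180].

INTERFACE

Orientations are given as [roll, pitch, yaw] about the fixed x, y, z axes, in that order (R = Rz(yaw) Ry(pitch) Rx(roll)).
In Python, from workcell import observe, camera, get_calibration, sign_off, trace, pinch_z gives the robot as it stands. The module is installed in compiled form; this text tells all that it offers.
- The arm moves only by the tool drive_tool, never from a script. Its argument "moves" is a list of rows, each an object of numbers: "gripper": the closure in counts, from 0 (fully open) to 255 (shut); "tx", "ty", "tz": the shift along the tool's x, y, z in cm; "spin": the turn about the tool's z in rad. In form: [{"gripper": .., "tx": .., "ty": .., "tz": .., "spin": ..}, ...]. A call has 1 to 8 rows; each row is the pose to reach, as a shift and turn from the pose commanded when the call began, along the tool's axes at that moment; what a row does not reach only later rows make up. A row lasts 1/8 s, in which the tool goes at most 62.5 mm and 10.7 degrees, less where a joint would pass 70% of its speed; a pose out of reach is approached as far as the arm can. A call with a gripper value outside its range is refused whole. The fingers move at their own pace and stop on an object; the grip force is fixed at half the most. Time passes only in rows, so rows that repeat a pose let the fingers close. It gives the time, the measured TCP pose, the force, the opening and the grip force at its end, in the units of the state.
- observe(): the state, without advancing time (a new reading comes with each control period).
- camera(name): name is "scene" or "top" or "wrist"; returns (picture, depth): 384x512x3 uint8, blue, green, red; 384x512 float32, m along the optical axis (not along the pixel's ray), 0 where there is no reading.
- get_calibration(name): a dict with "fx", "fy", "cx", "cy" (pixels), "k1" (the pictures are not rectified: a ray, as slopes to the right and down, at radius r is drawn at 1 + k1 r^2 times it, then the intrinsics apply), "T" (4x4, takes a point from camera to world coordinates). Camera axes: x right, y down, z forward; pixel columns grow to the right and rows downward; lengths in m; the calibration is good to about 2 mm. A picture is of the moment at which its call begins: read the wrist's pose just before it. get_calibration takes no time and is no camera call; for the wrist camera it gives the pose at the moment of the call.
- sign_off(): hands the job in; it is judged then, once.
Trained networks look in the newest picture that a camera, given by its name, has taken for a name from the list of things; names that differ only in an ending like _2 or _b are one class to them, and where a whole thing is asked for, a point or a joint stands for the part that bears it (a point fixed in the world has none). Each returns a list of dicts, best first, with "conf" (0 to 1); they miss things now and then, are a little off and sometimes report something else, mostly with a low value. They report only what shows in the picture. A call takes as long as a camera call.
- trace(camera, name): "pixels" (384x512 bool, what is visible of it) and "rect" ([left, top, width, height] in pixels, round what is visible of it).
The state is a dict: "time": time; "joint_positions": joint angles; "dq": joint speeds; "joint_efforts": joint torques, N m; "tcp_pos": TCP position; "eef_rot": TCP orientation; "force": force on the tool from outside, world axes, zero at the start; "torque": the same for the moment, N m; "gripper_width": finger opening in m; "grasp_force": force on a finger pad.
Only numpy, scipy, OpenCV 4.12 (cv2) and the standard library are available. Lean on these libraries where they do the work, as an engineer would, in place of code of your own. Each camera call takes 0.05 s, during which the arm holds its last target. There are 200 camera calls.

TASK

Check the two radii of the angle bracket that is bolted to the table: first slide the hollow leaf, flat on the table, onto the rounded outside of the bracket's corner, press it home lightly but firmly (about 8 N, well under 15 N) and keep that pressure for a second; then do the same in the fillet on the inside of the corner with the one of the two round-cornered leaves that fits it without rocking. Never push hard against the bracket (25 N is too much), leave both leaves lying seated with both straight flanks flush on the bracket, and do not disturb the gas nozzle and the square plate nearby.

Things in the scene. Friction and masses are not known exactly. Their poses are not given: they have to be found in the camera images.
- bracket_bolts: The bolts of an L-shaped steel bracket, 10 mm thick, legs 32 mm wide, 75 mm long inside, at +45 and -45 deg to x. Frame: x = bisector out of the inside corner, z up; inner faces would meet at x = 0, y = 0 on the table (fillet radius 20 mm), outer ones at x = -45.3 mm (rounded, 30 mm). But slots let the tightened bracket sit up to 6 mm either way along x: feel where; it will not shift.
- hollow_leaf_tab (a point): Middle of the hollow leaf's grip tab, 29.5 mm over the table; x along the tab. On its +x side two arms (18 mm wide, at +45 and -45 deg to x) frame a concave arc of 29 mm radius with straight flanks that would meet 24 mm from here along +x and are 60 mm long. Seated on the outside corner: x axes agree, and this point is at x = -69.3 (+-6), y = 0 mm in the frame of the bolts.
- hollow_leaf: The hollow (concave, Y-shaped) leaf: aluminium plate 12 mm thick lying flat, about 0.2 kg, with an upright grip tab on top 30 mm long (x), 14 mm thick (y), its top 47 mm over the table. Origin under the tab's middle, on the underside; plate reaches 28 mm behind it (-x), 50 mm wide.
- round_leaf_tab (a point): Middle of the grip tab of the round leaf that fits, 29.5 mm over the table; x along the tab. The rounded corner (21 mm radius) points to -x; its straight flanks, at +45 and -45 deg to x, would meet 36 mm from here along -x. Seated in the inside fillet: x axes agree, and this point is at x = 36 (+-6), y = 0 mm in the frame of the bolts, 105.3 mm from the seated hollow leaf's.
- round_leaf: The round-cornered (convex) leaf that fits the fillet: 50 mm square aluminium plate 12 mm thick lying flat, about 0.2 kg, one corner rounded to 21 mm radius, upright grip tab on top along the diagonal, 30 mm long (x), 14 mm thick (y), top 47 mm over the table. Origin under the tab's middle, on the underside.
- small_leaf_tab (a point): Middle of the grip tab of a like 50 mm square leaf whose rounded corner (pointing to -x) has only 10 mm radius: in the bracket's fillet it bears on the arc, rocks and stands 4 mm off, so it does not fit. Same tab, same axes, 29.5 mm over the table.
- nozzle: Bystander: a ceramic gas nozzle standing upright on its mouth, 22 mm across, 46 mm high; origin at the middle of its underside.
- coupon: Bystander: a square steel plate blank, 45 x 45 x 10 mm, lying flat; origin at the middle of its underside.

How it is judged:
By the outcome, as a careful person would: the job done as asked, in the order asked, and still so for the second after the job is handed in, with the robot touching nothing.
It also fails if it takes over 72 s, if anything falls off the work surface, if the arm or the gripper's body presses on something with over 40 N, if the wrist force passes 120 N, or if a joint passes its speed limit or range.

## Working session

There is one attempt and no reset: what is moved stays moved. The work goes in short steps, Python scripts to look and compute and a tool call to move; the robot and the scene stay as the last step left them, time stands still between calls to the robot, and variables do not carry over. Pictures are saved under pics/ and viewed, at most 10 in all, crops included, and the job is handed in when it is done.

Besides the shell and the picture viewer there is one more tool, called after "Emit:" by a JSON object that holds its "name" and its "arguments". drive_tool: Moves the arm, as the interface text tells. Its arguments: {"type":"object","properties":{"moves":{"type":"array","items":{"type":"object","properties":{"gripper":{"type":"number"},"tx":{"type":"number"},"ty":{"type":"number"},"tz":{"type":"number"},"spin":{"type":"number"}}}}},"required":["moves"]}

```bash
mkdir -p pics
cat > h.py <<'E'
import numpy as np, cv2
from workcell import observe, camera, get_calibration, sign_off, trace, pinch_z
def rays(c,uv):
    K=np.array([[c["fx"],0,c["cx"]],[0,c["fy"],c["cy"]],[0,0,1.]])
    return cv2.undistortPoints(np.float32(uv).reshape(-1,1,2),K,np.array([c["k1"],0,0,0.])).reshape(-1,2)
def onplane(c,uv,z):
    r=rays(c,uv);T=np.array(c["T"]);d=np.c_[r,np.ones(len(r))]@T[:3,:3].T;o=T[:3,3]
    return o+d*((z-o[2])/d[:,2])[:,None]
def withdepth(c,uv,D):
    r=rays(c,uv);T=np.array(c["T"]);uv=np.int32(uv);d=D[uv[:,1],uv[:,0]]
    return (np.c_[r,np.ones(len(r))]*d[:,None])@T[:3,:3].T+T[:3,3]
E
python3 - <<'E'
from h import *
print(pinch_z if not callable(pinch_z) else pinch_z(), observe())
ims=[]
for n in ("top","scene"):
    im,D=camera(n);c=get_calibration(n);np.savez(f"{n}.npz",im=im,D=D)
    print(n,c["fx"],c["k1"],np.round(np.array(c["T"]),3).tolist())
    cv2.imwrite(f"pics/{n}.png",im)
    for t in ["bracket_bolts","hollow_leaf","hollow_leaf_tab","round_leaf","round_leaf_tab","small_leaf_tab","nozzle","coupon"]:
        for r in trace(n,t)[:3]:
            m=r["pixels"];v,u=np.nonzero(m)
            if len(u)==0: continue
            P=withdepth(c,np.c_[u,v],D);ok=D[v,u]>0
            print(t,round(r["conf"],2),r["rect"],len(u),np.round(np.median(P[ok],0),3),np.round(np.percentile(P[ok][:,2],[5,95]),3))
E
```

```text
0.0187 {'time': 0.0, 'joint_positions': array([-7.91597592e+01,  2.01241865e+01,  9.46769207e+01,  1.52176061e-03,
        6.52652502e+01, -4.84654380e+00]), 'dq': array([ 0.03707046, -0.08421905, -0.03461513,  0.10085397,  0.04470225,
        0.00715061]), 'joint_efforts': array([ 1.18682630e-03, -5.06096399e+01, -2.91405201e+01, -8.05119896e-06,
        4.44749108e-03, -4.82171401e-05]), 'tcp_pos': array([ 0.14868322, -0.52918074,  0.23076006]), 'eef_rot': array([-1.79933996e+02, -6.98283126e-03,  1.56861431e+01]), 'force': array([-0.59278868, -0.11416469, -0.13160169]), 'torque': array([-0.03180201, -0.01514116,  0.05334121]), 'grasp_force': 0.0, 'gripper_width': 0.0853455909577358}
top 371.6885679641468 -0.07281935050060945 [[0.001, -0.986, 0.167, 0.331], [-1.0, -0.006, -0.027, 0.096], [0.028, -0.167, -0.986, 0.881], [0.0, 0.0, 0.0, 1.0]]
bracket_bolts 0.78 [278.9, 152.5, 36.2, 62.1] 1091 [ 0.511 -0.026  0.01 ] [-0.     0.013]
hollow_leaf 0.67 [189.9, 207.9, 41.3, 52.2] 861 [0.384 0.182 0.012] [0.009 0.046]
hollow_leaf_tab 0.9 [190.1, 208.4, 40.8, 49.0] 835 [0.382 0.182 0.012] [0
[... 633 characters left out ...]
, -0.467, 0.462], [0.0, 0.0, 0.0, 1.0]]
bracket_bolts 0.94 [245.3, 183.7, 42.9, 25.5] 507 [ 0.51  -0.019  0.011] [0.005 0.013]
hollow_leaf 0.95 [200.9, 223.9, 51.7, 45.5] 989 [0.38  0.186 0.013] [0.004 0.046]
hollow_leaf_tab 0.94 [201.7, 225.6, 48.4, 45.5] 997 [0.38  0.186 0.013] [0.003 0.046]
round_leaf 0.74 [212.3, 204.0, 24.7, 21.7] 415 [0.469 0.139 0.014] [0.005 0.047]
round_leaf_tab 0.85 [213.8, 203.5, 26.5, 26.2] 456 [0.469 0.139 0.014] [0.003 0.048]
small_leaf_tab 0.64 [152.7, 254.6, 26.7, 27.8] 593 [0.385 0.333 0.014] [0.005 0.047]
nozzle 0.57 [257.1, 208.2, 9.2, 22.1] 197 [0.401 0.09  0.031] [0.003 0.047]
coupon 0.65 [323.0, 190.9, 23.9, 8.9] 224 [ 0.391 -0.131  0.011] [0.003 0.012]
```

Run:
```python
from h import *
im=cv2.imread("pics/top.png")
cv2.imwrite("pics/top_c.png",cv2.resize(im[130:280,120:380],None,fx=3.05,fy=3.05,interpolation=cv2.INTER_CUBIC))
```

```text
(no output)
```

View pics/top_c.png

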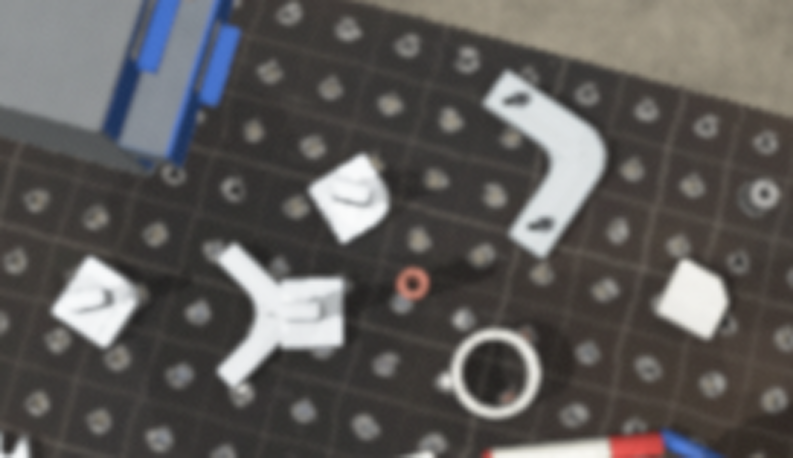

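```bash
cat >> h.py <<'E'
def cloud(c,D):
    v,u=np.mgrid[0:384,0:512];uv=np.c_[u.ravel(),v.ravel()]
    return withdepth(c,uv,D).reshape(384,512,3)
def tabfit(P):
    p=P[:,:2];m=p.mean(0);w,V=np.linalg.eigh(np.cov((p-m).T));r=cv2.minAreaRect(np.float32(p*1000))
    return m,np.degrees(np.arctan2(V[1,1],V[0,1])),np.sqrt(w*12),P[:,2].mean(),np.round(r[0],1),np.round(r[1],1),r[2]
E
python3 - <<'E'
from h import *
for n in("top","scene"):
    d=np.load(n+".npz");X=cloud(get_calibration(n),d["D"]);X[d["D"]<=0]=9
    for nm,(x,y) in dict(hollow=(.382,.184),round=(.47,.133),small=(.39,.325)).items():
        s=(np.abs(X[...,0]-x)<.05)&(np.abs(X[...,1]-y)<.05)&(X[...,2]>.04)&(X[...,2]<.056)
        print(n,nm,s.sum(),tabfit(X[s]))
    s=(X[...,2]>.03)&(X[...,0]>.2)&(X[...,0]<.75)&(np.abs(X[...,1])<.5)
    g=s.astype(np.uint8);k,L,st,_=cv2.connectedComponentsWithStats(g)
    for i in range(1,k):
        if st[i,4]>30: q=X[L==i];print("  obst",np.round(q.min(0),2),np.round(q.max(0),2),st[i,4])
E
```

```text
top hollow 81 (array([0.38497089, 0.16385703]), np.float64(90.00808187178917), array([0.01314418, 0.03059232]), np.float64(0.04652724559753296), array([385. , 163.9]), array([11.7, 29.6]), 0.14869210124015808)
top round 79 (array([0.47406391, 0.12803261]), np.float64(76.8871676496092), array([0.0141295 , 0.02924635]), np.float64(0.04616954787819625), array([474.6, 128.3]), array([28.9, 14. ]), 79.00249481201172)
top small 80 (array([0.39188123, 0.32338441]), np.float64(102.95679055360719), array([0.01434809, 0.02831055]), np.float64(0.045922498688685386), array([391.9, 323.6]), array([14.3, 27.4]), 13.822263717651367)
  obst [ 0.54 -0.37  0.23] [ 0.75 -0.15  0.43] 13058
  obst [0.49 0.21 0.03] [0.69 0.43 0.17] 8688
  obst [0.47 0.11 0.03] [0.48 0.14 0.05] 89
  obst [ 0.39 -0.22  0.1 ] [ 0.45 -0.19  0.28] 766
  obst [ 0.34 -0.34  0.03] [ 0.41 -0.25  0.27] 1289
  obst [0.4  0.07 0.03] [0.41 0.09 0.05] 47
  obst [0.38 0.31 0.03] [0.4  0.34 0.05] 92
  obst [0.38 0.15 0.03] [0.39 0.18 0.05] 89
  obst [0.2  0.3  0.03] [0.22 0.38 0.17] 479
  obst [ 0.2  -0.13  0.2 ] [0.26 0.11 0.65] 15369
s
[... 294 characters left out ...]
y([0.01261939, 0.02763017]), np.float64(0.04559728345162631), array([474.1, 131.9]), array([28.4, 14.3]), 73.62822723388672)
scene small 114 (array([0.39007983, 0.3276709 ]), np.float64(102.26120790093854), array([0.01325211, 0.02983509]), np.float64(0.045345308697375984), array([392.3, 327. ]), array([14.8, 29. ]), 16.77835464477539)
  obst [ 0.2  -0.46  0.2 ] [0.75 0.12 0.46] 8657
  obst [0.49 0.21 0.03] [0.7  0.43 0.17] 8179
  obst [0.47 0.12 0.03] [0.48 0.15 0.05] 122
  obst [0.39 0.08 0.03] [0.42 0.1  0.05] 104
  obst [0.38 0.15 0.03] [0.39 0.18 0.05] 154
  obst [0.2  0.31 0.03] [0.4  0.39 0.17] 824
  obst [0.2  0.32 0.03] [0.22 0.35 0.1 ] 213
  obst [0.2  0.3  0.04] [0.21 0.32 0.07] 61
```

View pics/scene.png

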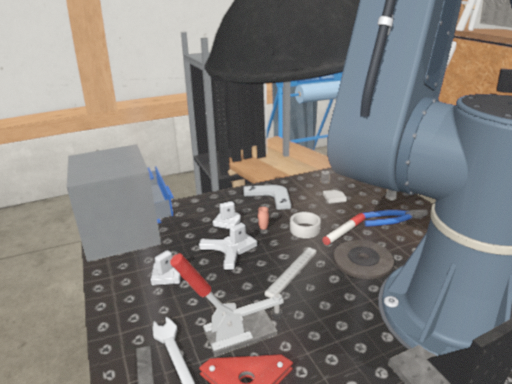

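Run:
```python
from h import *
for n in("top","scene"):
    d=np.load(n+".npz");X=cloud(get_calibration(n),d["D"]);X[d["D"]<=0]=9
    for zl in np.arange(.1,.6,.05):
        s=(X[...,2]>zl)&(X[...,2]<zl+.05)&(X[...,0]>.3)&(X[...,0]<.9)&(X[...,1]>-.45)&(X[...,1]<.15)
        if s.sum()>20:
            q=X[s];print(n,round(zl,2),s.sum(),"x",np.round(np.percentile(q[:,0],[0,5,50,95]),3),"y",np.round(np.percentile(q[:,1],[5,50,95,100]),3))
            near=q[(q[:,0]<.62)];print("   near",len(near),np.round(near[:,1].max(),3) if len(near) else "")
```

```text
top 0.1 130 x [0.373 0.378 0.408 0.429] y [-0.316 -0.214 -0.198 -0.193]
   near 130 -0.193
top 0.15 977 x [0.337 0.344 0.399 0.427] y [-0.322 -0.297 -0.194 -0.191]
   near 977 -0.191
top 0.2 1146 x [0.38  0.386 0.723 0.825] y [-0.315 -0.161 -0.136 -0.129]
   near 337 -0.195
top 0.25 5435 x [0.377 0.413 0.638 0.784] y [-0.339 -0.226 -0.162 -0.147]
   near 2295 -0.194
top 0.3 4699 x [0.557 0.581 0.656 0.755] y [-0.334 -0.255 -0.189 -0.174]
   near 1340 -0.272
top 0.35 3361 x [0.6   0.624 0.679 0.73 ] y [-0.313 -0.266 -0.218 -0.203]
   near 114 -0.31
top 0.4 723 x [0.66  0.669 0.692 0.711] y [-0.297 -0.281 -0.26  -0.252]
   near 0 
scene 0.2 599 x [0.605 0.631 0.756 0.881] y [-0.224 -0.152 -0.13  -0.124]
   near 16 -0.231
scene 0.25 2307 x [0.554 0.57  0.675 0.863] y [-0.312 -0.204 -0.147 -0.135]
   near 621 -0.232
scene 0.3 2338 x [0.565 0.58  0.679 0.864] y [-0.343 -0.23  -0.166 -0.154]
   near 594 -0.268
scene 0.35 2368 x [0.577 0.594 0.687 0.86 ] y [-0.376 -0.256 -0.188 -0.175]
   near 490 -0.308
scene 0.4 2242 x [0.596 0.613 0.695 0.866] y [-0.413 -0.285 -0.212 -0.198]
   near 218 -0.349
scene 0.45 45 x [0.736 0.739 0.799 0.884] y [-0.27  -0.245 -0.235 -0.233]
   near 0
```

View pics/top.png

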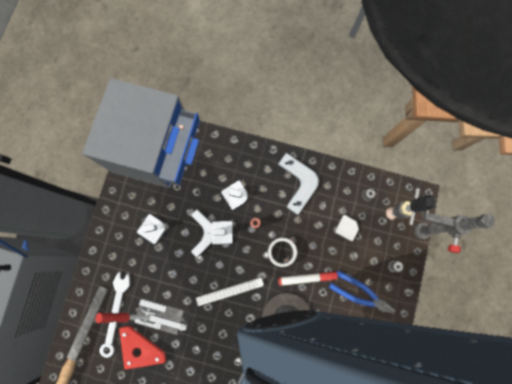

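Emit:
{"name": "drive_tool", "arguments": {"moves": [{"tx": 1,"ty": -1.5,"tz": -5,"spin": -0.15},{"tx": 3.5,"ty": -4.5,"tz": -9,"spin": -0.3},{"tx": 7,"ty": -9,"tz": -10,"spin": -0.45},{"tx": 10.5,"ty": -14,"tz": -10,"spin": -0.6},{"tx": 14,"ty": -19,"tz": -10,"spin": -0.75},{"tx": 17.5,"ty": -24,"tz": -10,"spin": -0.9},{"tx": 21,"ty": -29,"tz": -10,"spin": -1.1},{"tx": 24.5,"ty": -34,"tz": -10,"spin": -1.297}]}}

```text
invalid input
```

Emit:
{"name": "drive_tool", "arguments": {"moves": [{"gripper": 0,"tx": 1,"ty": -1.5,"tz": -5,"spin": -0.15},{"gripper": 0,"tx": 3.5,"ty": -4.5,"tz": -9,"spin": -0.3},{"gripper": 0,"tx": 7,"ty": -9,"tz": -10,"spin": -0.45},{"gripper": 0,"tx": 10.5,"ty": -14,"tz": -10,"spin": -0.6},{"gripper": 0,"tx": 14,"ty": -19,"tz": -10,"spin": -0.75},{"gripper": 0,"tx": 17.5,"ty": -24,"tz": -10,"spin": -0.9},{"gripper": 0,"tx": 21,"ty": -29,"tz": -10,"spin": -1.1},{"gripper": 0,"tx": 24.5,"ty": -34,"tz": -10,"spin": -1.297}]}}

```text
time: 1.9
tcp_pos: [0.2928, -0.1341, 0.3316]
eef_rot: [179.9, 0.0, 89.0]
force: [1.4, -1.0, -0.1]
gripper_width: 0.0852
grasp_force: 0.0
```

Emit:
{"name": "drive_tool", "arguments": {"moves": [{"gripper": 0,"tx": 4.5,"ty": 2,"tz": 0,"spin": 0},{"gripper": 0,"tx": 9.5,"ty": 4,"tz": 0,"spin": 0},{"gripper": 0,"tx": 14.5,"ty": 6,"tz": 0,"spin": 0},{"gripper": 0,"tx": 19,"ty": 8,"tz": 1,"spin": 0},{"gripper": 0,"tx": 23,"ty": 9.5,"tz": 2,"spin": 0},{"gripper": 0,"tx": 26.5,"ty": 10.7,"tz": 3,"spin": 0},{"gripper": 0,"tx": 26.5,"ty": 10.7,"tz": 3,"spin": 0}]}}

```text
time: 2.78
tcp_pos: [0.4055, 0.1282, 0.3005]
eef_rot: [-179.9, 0.0, 88.9]
force: [0.5, -0.6, 0.4]
gripper_width: 0.0852
grasp_force: 0.0
```

```bash
cat > look.py <<'E'
from h import *
import sys
tag=sys.argv[1];names=sys.argv[2:]
im,D=camera("wrist");c=get_calibration("wrist");np.savez(f"w_{tag}.npz",im=im,D=D,T=c["T"]);cv2.imwrite(f"pics/w_{tag}.png",im)
T=np.array(c["T"]);print("cam",T[:3,3].round(3),"look",T[:3,2].round(3),"t",observe()["time"])
X=cloud(c,D);X[D<=0]=9
for t in names:
    for r in trace("wrist",t)[:2]:
        q=X[r["pixels"]&(D>0)]
        top=q[(q[:,2]>.04)&(q[:,2]<.055)]
        print(t,round(r["conf"],2),np.round(r["rect"]),np.round(np.median(q,0),4))
        if len(top)>40: print("   tab",len(top),[np.round(a,4) for a in tabfit(top)])
E
python3 look.py a hollow_leaf_tab round_leaf_tab small_leaf_tab bracket_bolts nozzle
```

```text
cam [0.406 0.194 0.443] look [-0.006 -0.265 -0.964] t 2.825
hollow_leaf_tab 0.89 [194.  87.  76.  69.] [0.3853 0.1837 0.0122]
   tab 233 [array([0.3845, 0.1643]), np.float64(91.2517), array([0.0139, 0.0293]), np.float64(0.0467), array([384.1, 164.3]), array([29.2, 13.6]), np.float64(88.3718)]
round_leaf_tab 0.97 [274. 134.  47.  44.] [0.471  0.1307 0.0126]
   tab 228 [array([0.4734, 0.1287]), np.float64(76.7436), array([0.0143, 0.0296]), np.float64(0.0465), array([473.9, 128.1]), array([29.7, 14.1]), np.float64(77.7618)]
round_leaf_tab 0.22 [246. 179.  14.  20.] [0.4042 0.0819 0.0381]
   tab 82 [array([0.4045, 0.0837]), np.float64(100.7566), array([0.0194, 0.0214]), np.float64(0.045), array([404.7,  83.1]), array([17.9, 18.3]), np.float64(89.3737)]
small_leaf_tab 0.86 [216.   0.  48.  37.] [0.3937 0.3175 0.0124]
   tab 210 [array([0.3926, 0.319 ]), np.float64(107.7904), array([0.0129, 0.0225]), np.float64(0.0465), array([392.7, 320.1]), array([13.1, 22.7]), np.float64(13.4224)]
bracket_bolts 0.86 [270. 220.  85.  53.] [ 0.5035 -0.0255  0.0099]
nozzle 0.64 [248. 183.  11.  20.] [0.4042 0.0828 0.0369]
   tab 93 [array([0.4043, 0.0829]), np.float64(76.6478), array([0.0199, 0.022 ]), np.float64(0.0449), array([404.4,  82.6]), array([19.3, 18.3]), np.float64(57.974)]
```

View pics/w_a.png

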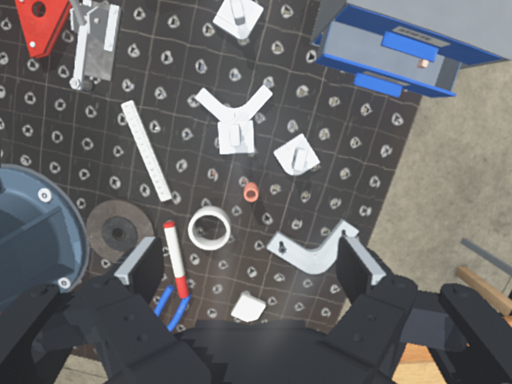

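```bash
cat > fit.py <<'E'
from h import *
from scipy.optimize import minimize
def rounded(corner,a,b,r,sgn=1,n=16):
    # arc tangent to the two edges from corner along unit a and b, radius r (90 deg corner)
    ctr=corner+r*(a+b); th=np.linspace(0,np.pi/2,n)
    return [ctr-r*b*np.cos(t)-r*a*np.sin(t) for t in th]   # from edge a to edge b
q=np.sqrt(.5);A=np.array([q,q]);B=np.array([q,-q])
def bracket():   # mm, origin = where inner faces would meet
    O=np.zeros(2);Co=np.array([-32*np.sqrt(2),0.])
    P=[75*A]+rounded(O,A,B,20)+[75*B,75*B-32*A]
    P+=rounded(Co,A,B,30)[::-1]+[75*A-32*B]
    return np.array(P)
def hollow():   # origin under tab
    c=np.array([24.,0]);P=[c+60*A]+rounded(c,A,B,29)+[c+60*B,c+60*B-18*A]
    w=25;yy=c-18*A; # outer edge of lower arm meets body side
    P+=[c+(-18*A)+B*((-w-(c-18*A)[1])/B[1]),np.array([-28,-w]),np.array([-28,w]),c-18*B+A*((w-(c-18*B)[1])/A[1]),c+60*A-18*B]
    return np.array(P)
def rnd(r):
    c=np.array([-36.,0]);return np.array(rounded(c,A,B,r)+[c+50*B,c+50*(A+B),c+50*A])
def fit(im,c,mask,model,p0,ztop,half=.09,cov=None):
    """p=[x,y(m),yaw deg]; IoU of model polygon with orthorectified mask at height ztop"""
    s=.0004;n=int(2*half/s)
    g=(np.arange(n)-n/2)*s;gx,gy=np.meshgrid(p0[0]+g,p0[1]+g)
    Wp=np.c_[gx.ravel(),gy.ravel(),np.full(n*n,ztop)]
    T=np.array(c["T"]);q=(Wp-T[:3,3])@T[:3,:3];r=q[:,:2]/q[:,2:];r*=(1+c["k1"]*(r**2).sum(1))[:,None]
    u=(r[:,0]*c["fx"]+c["cx"]).reshape(n,n).astype(np.float32);v=(r[:,1]*c["fy"]+c["cy"]).reshape(n,n).astype(np.float32)
    M=cv2.GaussianBlur(cv2.remap(mask.astype(np.float32),u,v,cv2.INTER_LINEAR),(0,0),2)
    def draw(p):
        a=np.radians(p[2]);R=np.array([[np.cos(a),-np.sin(a)],[np.sin(a),np.cos(a)]])
        w=(model/1000)@R.T+np.array(p[:2])
        px=(w-np.array(p0[:2]))/s+n/2
        I=np.zeros((n,n),np.uint8);cv2.fillPoly(I,[np.int32(np.round(px*16))],1,shift=4);return cv2.GaussianBlur(I.astype(np.float32),(0,0),2)
    K=np.ones((n,n)) if cov is None else cov
    f=lambda d:float((np.abs(draw([p0[0]+d[0]/1e3,p0[1]+d[1]/1e3,p0[2]+d[2]])-M)*K).sum())
    best=None
    for d0 in ([0,0,0],[3,3,3],[-3,-3,-3]):
        r=minimize(f,d0,method="Nelder-Mead",options=dict(initial_simplex=[d0,[d0[0]+6,d0[1],d0[2]],[d0[0],d0[1]+6,d0[2]],[d0[0],d0[1],d0[2]+6]],xatol=.05,fatol=.5))
        if best is None or r.fun<best.fun: best=r
    d=best.x;p=np.array([p0[0]+d[0]/1e3,p0[1]+d[1]/1e3,p0[2]+d[2]])
    return p.round(4),round(best.fun/ draw(p).sum(),3)
def bright(X,D,p0,zlo,zhi,r=.1):
    return (D>0)&(X[...,2]>zlo)&(X[...,2]<zhi)&(np.hypot(X[...,0]-p0[0],X[...,1]-p0[1])<r)
E
cat > pose.py <<'E'
from fit import *
import sys
def run(tag,cam="wrist"):
    d=np.load(("w_%s.npz"%tag) if cam=="wrist" else cam+".npz");c=dict(get_calibration(cam))
    if "T" in d: c["T"]=d["T"]
    X=cloud(c,d["D"]);D=d["D"];out={}
    hsv=cv2.cvtColor(d["im"],cv2.COLOR_BGR2HSV)
    for n,m,p0,z in (("bracket",bracket(),(.509,-.012,88),.010),("hollow",hollow(),(.3845,.164,90.5),.012),("round",rnd(21),(.4737,.1285,77),.012),("round_as_r10",rnd(10),(.4737,.1285,77),.012)):
        k=bright(X,D,p0,.006,.06)
        print(cam,n,fit(d["im"],c,k,m,p0,z))
if __name__=="__main__":
    for a in sys.argv[1:]: run(a,a if a in("top","scene") else "wrist")
E
python3 pose.py a top scene
```

```text
wrist bracket (array([ 5.07400e-01, -3.53000e-02,  9.97117e+01]), np.float64(0.123))
wrist hollow (array([ 0.3843,  0.1639, 91.5153]), np.float64(0.361))
wrist round (array([ 0.4736,  0.1283, 77.3254]), np.float64(0.933))
wrist round_as_r10 (array([ 0.4738,  0.1286, 77.6355]), np.float64(0.922))
top bracket (array([ 5.08900e-01, -3.64000e-02,  9.98718e+01]), np.float64(0.041))
top hollow (array([ 0.3851,  0.1638, 91.4337]), np.float64(0.327))
top round (array([ 0.4745,  0.1285, 77.95  ]), np.float64(0.889))
top round_as_r10 (array([ 0.4746,  0.1285, 77.9753]), np.float64(0.889))
scene bracket (array([ 5.09000e-01, -3.22000e-02,  9.94754e+01]), np.float64(0.199))
scene hollow (array([ 0.3832,  0.1685, 92.2181]), np.float64(0.83))
scene round (array([ 0.4716,  0.1349, 78.4061]), np.float64(1.989))
scene round_as_r10 (array([ 0.4718,  0.1354, 80.2997]), np.float64(1.948))
```

Emit:
{"name": "drive_tool", "arguments": {"moves": [{"gripper": 0,"tx": 2,"ty": -1.2,"tz": 4,"spin": -0.045},{"gripper": 0,"tx": 3.5,"ty": -2.15,"tz": 9,"spin": -0.045},{"gripper": 0,"tx": 3.54,"ty": -2.15,"tz": 14,"spin": -0.045},{"gripper": 0,"tx": 3.54,"ty": -2.15,"tz": 18,"spin": -0.045},{"gripper": 0,"tx": 3.54,"ty": -2.15,"tz": 19,"spin": -0.045},{"gripper": 0,"tx": 3.54,"ty": -2.15,"tz": 19,"spin": -0.045}]}}

```text
time: 3.82
tcp_pos: [0.3852, 0.1623, 0.1119]
eef_rot: [180.0, -0.0, 91.3]
force: [0.6, -0.6, 0.6]
gripper_width: 0.0853
grasp_force: 0.0
```

```bash
python3 look.py b hollow_leaf_tab
python3 - <<'E'
from workcell import *
s=observe();print(s["tcp_pos"],s["eef_rot"])
E
```

```text
cam [0.383 0.229 0.255] look [ 0.007 -0.264 -0.964] t 3.875
hollow_leaf_tab 0.86 [181. 110. 134. 109.] [0.3847 0.1881 0.0123]
   tab 696 [array([0.3848, 0.1669]), np.float64(91.2224), array([0.0131, 0.0299]), np.float64(0.0465), array([384.8, 166. ]), array([12.9, 29.5]), np.float64(1.7125)]
[0.38572133 0.16263165 0.11269153] [ 1.79867458e+02 -3.61326216e-02  9.12973348e+01]
```

Emit:
{"name": "drive_tool", "arguments": {"moves": [{"gripper": 0,"tx": 0.3,"ty": -0.05,"tz": 4,"spin": 0},{"gripper": 0,"tx": 0.3,"ty": -0.05,"tz": 7.5,"spin": 0},{"gripper": 0,"tx": 0.3,"ty": -0.05,"tz": 9.2,"spin": 0},{"gripper": 0,"tx": 0.3,"ty": -0.05,"tz": 9.6,"spin": 0},{"gripper": 200,"tx": 0.3,"ty": -0.05,"tz": 9.6,"spin": 0},{"gripper": 255,"tx": 0.3,"ty": -0.05,"tz": 9.6,"spin": 0},{"gripper": 255,"tx": 0.3,"ty": -0.05,"tz": 9.6,"spin": 0},{"gripper": 255,"tx": 0.3,"ty": -0.05,"tz": 9.6,"spin": 0}]}}

```text
time: 4.92
tcp_pos: [0.3845, 0.1656, 0.0157]
eef_rot: [180.0, -0.0, 91.3]
force: [-7.8, -3.1, 33.0]
gripper_width: 0.013
grasp_force: 58.4
```

Emit:
{"name": "drive_tool", "arguments": {"moves": [{"gripper": 255,"tx": 0,"ty": 0,"tz": -0.5,"spin": 0},{"gripper": 255,"tx": 0,"ty": 0,"tz": -3,"spin": 0},{"gripper": 255,"tx": 0,"ty": 0,"tz": -7,"spin": 0},{"gripper": 255,"tx": 0,"ty": 0,"tz": -9,"spin": 0},{"gripper": 255,"tx": 0,"ty": 0,"tz": -9,"spin": 0}]}}

```text
time: 5.55
tcp_pos: [0.3848, 0.1657, 0.1063]
eef_rot: [179.9, -0.0, 91.3]
force: [-0.5, -0.7, -2.4]
gripper_width: 0.0131
grasp_force: 58.9
```

```bash
python3 look.py c hollow_leaf_tab
python3 - <<'E'
from workcell import *
s=observe();print(s["tcp_pos"],s["eef_rot"],s["force"],s["gripper_width"])
E
```

```text
cam [0.382 0.232 0.248] look [ 0.007 -0.264 -0.964] t 5.6
hollow_leaf_tab 0.91 [143. 118. 216. 185.] [0.3832 0.1965 0.1012]
[0.38379103 0.16539556 0.10470453] [-1.79959455e+02  1.04929564e-02  9.13170374e+01] [-0.06158209  0.22153205 -2.68633009] 0.0127664860332343
```

View pics/w_c.png

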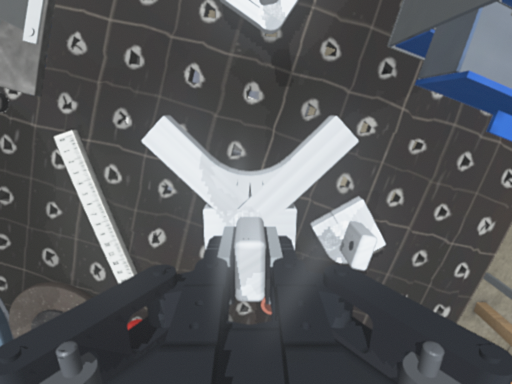

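Emit:
{"name": "drive_tool", "arguments": {"moves": [{"gripper": 255,"tx": -2,"ty": 1,"tz": 0,"spin": -0.02},{"gripper": 255,"tx": -6.5,"ty": 3,"tz": 0,"spin": -0.05},{"gripper": 255,"tx": -11.5,"ty": 5,"tz": 0,"spin": -0.08},{"gripper": 255,"tx": -16.5,"ty": 7.3,"tz": 0,"spin": -0.11},{"gripper": 255,"tx": -21.5,"ty": 9.5,"tz": 0,"spin": -0.147},{"gripper": 255,"tx": -26,"ty": 11.6,"tz": 0,"spin": -0.147},{"gripper": 255,"tx": -29.4,"ty": 13,"tz": 0,"spin": -0.147},{"gripper": 255,"tx": -30.4,"ty": 13.4,"tz": 0,"spin": -0.147}]}}

```text
time: 6.65
tcp_pos: [0.525, -0.1368, 0.1036]
eef_rot: [-179.9, -0.1, 99.6]
force: [-1.0, -0.3, -2.1]
gripper_width: 0.0133
grasp_force: 58.7
```

Emit:
{"name": "drive_tool", "arguments": {"moves": [{"gripper": 255,"tx": 0,"ty": 0,"tz": 0,"spin": 0},{"gripper": 255,"tx": 0,"ty": 0,"tz": 0,"spin": 0}]}}

```text
time: 6.9
tcp_pos: [0.5245, -0.1342, 0.1048]
eef_rot: [-179.9, -0.0, 99.8]
force: [0.7, 0.5, -2.3]
gripper_width: 0.0132
grasp_force: 58.7
```

```bash
python3 look.py d hollow_leaf_tab
cat > rel.py <<'E'
from fit import *
import sys
from workcell import observe
s=observe();p=s["tcp_pos"];yaw=s["eef_rot"][2];print("tcp",p.round(4),"yaw",round(yaw,2),"F",s["force"].round(1),s["time"])
d=np.load("w_%s.npz"%sys.argv[1]);c=dict(get_calibration("wrist"));c["T"]=d["T"];D=d["D"];X=cloud(c,D)
zb=p[2]-.016
for n,m,p0,z,half in (("bracket",bracket(),(.508,-.036,99.7),.010,.09),("held",hollow() if sys.argv[2]=="h" else rnd(21),(p[0],p[1],yaw),zb+.012,.09)):
    k=bright(X,D,p0,z-.004,z+.004,.12)
    cov=None
    print(n,k.sum(),fit(d["im"],c,k,m,p0,z))
E
python3 rel.py d h
```

```text
cam [ 0.513 -0.069  0.247] look [ 0.044 -0.26  -0.965] t 6.95
hollow_leaf_tab 0.79 [139. 118. 221. 184.] [ 0.5219 -0.1041  0.1009]
tcp [ 0.5248 -0.1343  0.1052] yaw 99.81 F [ 0.2 -0.  -1. ] 7.0
bracket 10277 (array([ 5.084000e-01, -3.560000e-02,  1.001358e+02]), np.float64(0.027))
held 10533 (array([ 0.5238, -0.134 , 99.6659]), np.float64(0.396))
```

View pics/w_d.png

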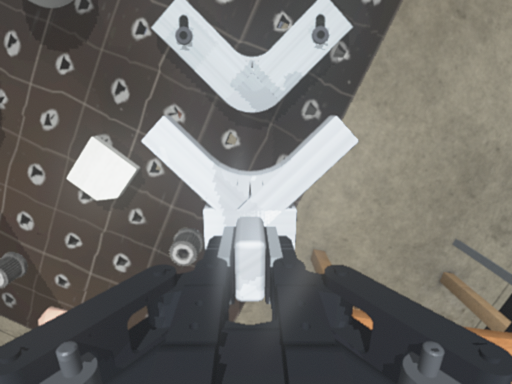

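Run:
```python
from fit import *
d=np.load("top.npz");X=cloud(get_calibration("top"),d["D"]);X[d["D"]<=0]=9
a=np.radians(100);R=np.array([[np.cos(a),-np.sin(a)],[np.sin(a),np.cos(a)]])
L=(X[...,:2]-[.5084,-.0356])@R*1000
s=(X[...,2]>.006)&(X[...,2]<.3)&(L[...,0]>-150)&(L[...,0]<130)&(abs(L[...,1])<110)
k,lab,st,_=cv2.connectedComponentsWithStats(s.astype(np.uint8))
for i in range(1,k):
    if st[i,4]>3: q=L[lab==i];print(st[i,4],q.min(0).round(),q.max(0).round(),X[lab==i][:,2].max().round(3))
```

```text
979 [-33. -76.] [51. 73.] 0.016
83 [-150.   45.] [-134.   70.] 0.03
45 [-150.  104.] [-144.  110.] 0.282
41 [-150.  102.] [-142.  110.] 0.193
36 [-91.  98.] [-69. 110.] 0.013
18 [124.  74.] [129.  89.] 0.048
```

Emit:
{"name": "drive_tool", "arguments": {"moves": [{"gripper": 255,"tx": 0,"ty": 0.15,"tz": 3,"spin": -0.005},{"gripper": 255,"tx": 0,"ty": 0.15,"tz": 5.5,"spin": -0.005},{"gripper": 255,"tx": 0,"ty": 0.15,"tz": 7,"spin": -0.005},{"gripper": 255,"tx": 0,"ty": 0.15,"tz": 7.5,"spin": -0.005},{"gripper": 255,"tx": 0,"ty": 0.15,"tz": 7.5,"spin": -0.005}]}}

```text
time: 7.62
tcp_pos: [0.5268, -0.135, 0.0306]
eef_rot: [180.0, 0.0, 100.0]
force: [-1.2, -0.3, -2.1]
gripper_width: 0.0134
grasp_force: 58.8
```

Emit:
{"name": "drive_tool", "arguments": {"moves": [{"gripper": 255,"tx": 0,"ty": 0,"tz": 0.8,"spin": 0},{"gripper": 255,"tx": 0,"ty": 0,"tz": 1.2,"spin": 0},{"gripper": 255,"tx": 0,"ty": 0,"tz": 1.35,"spin": 0},{"gripper": 255,"tx": 0,"ty": 0,"tz": 1.4,"spin": 0},{"gripper": 255,"tx": 0,"ty": 0,"tz": 1.4,"spin": 0}]}}

```text
time: 8.25
tcp_pos: [0.5267, -0.1351, 0.0164]
eef_rot: [180.0, 0.0, 100.0]
force: [0.6, -0.1, -1.8]
gripper_width: 0.0131
grasp_force: 58.8
```

Emit:
{"name": "drive_tool", "arguments": {"moves": [{"gripper": 255,"tx": 0,"ty": 0,"tz": 0.04,"spin": 0},{"gripper": 255,"tx": 0,"ty": 0,"tz": 0.04,"spin": 0}]}}

```text
time: 8.5
tcp_pos: [0.5266, -0.1351, 0.0159]
eef_rot: [180.0, 0.0, 100.0]
force: [-0.2, -0.1, -1.6]
gripper_width: 0.0133
grasp_force: 58.8
```

Emit:
{"name": "drive_tool", "arguments": {"moves": [{"gripper": 255,"tx": 0,"ty": 0,"tz": 0.03,"spin": 0},{"gripper": 255,"tx": 0,"ty": 0,"tz": 0.03,"spin": 0}]}}

```text
time: 8.75
tcp_pos: [0.5267, -0.1351, 0.0158]
eef_rot: [180.0, 0.0, 100.0]
force: [-1.4, -0.0, 3.5]
gripper_width: 0.0134
grasp_force: 59.5
```

Emit:
{"name": "drive_tool", "arguments": {"moves": [{"gripper": 255,"tx": 0.5,"ty": 0,"tz": 0,"spin": 0},{"gripper": 255,"tx": 1.1,"ty": 0,"tz": 0,"spin": 0},{"gripper": 255,"tx": 1.7,"ty": 0,"tz": 0,"spin": 0},{"gripper": 255,"tx": 2.2,"ty": 0,"tz": 0,"spin": 0},{"gripper": 255,"tx": 2.5,"ty": 0,"tz": 0,"spin": 0},{"gripper": 255,"tx": 2.6,"ty": 0,"tz": 0,"spin": 0},{"gripper": 255,"tx": 2.6,"ty": 0,"tz": 0,"spin": 0}]}}

```text
time: 9.62
tcp_pos: [0.5224, -0.1094, 0.0158]
eef_rot: [180.0, 0.0, 100.0]
force: [0.7, -2.1, 6.2]
gripper_width: 0.0133
grasp_force: 60.0
```

```bash
python3 look.py e; python3 rel.py e h
```

```text
cam [ 0.51  -0.044  0.158] look [ 0.047 -0.261 -0.964] t 9.675
tcp [ 0.5224 -0.1094  0.0158] yaw 100.02 F [ 1.  -2.1  6. ] 9.675
bracket 35104 (array([ 5.083000e-01, -3.570000e-02,  1.001529e+02]), np.float64(0.566))
held 32810 (array([ 5.039000e-01, -6.790000e-02,  1.386128e+02]), np.float64(1.055))
```

View pics/w_e.png

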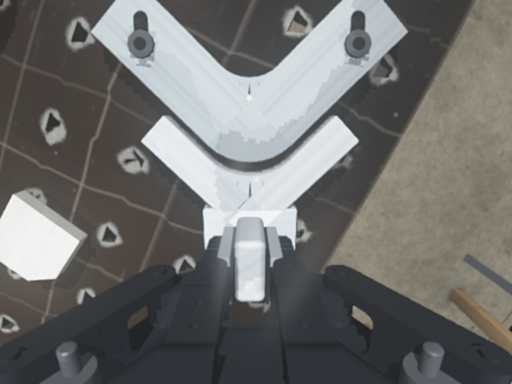

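Emit:
{"name": "drive_tool", "arguments": {"moves": [{"gripper": 255,"tx": 0.1,"ty": 0,"tz": 0,"spin": 0},{"gripper": 255,"tx": 0.2,"ty": 0,"tz": 0,"spin": 0},{"gripper": 255,"tx": 0.28,"ty": 0,"tz": 0,"spin": 0},{"gripper": 255,"tx": 0.33,"ty": 0,"tz": 0,"spin": 0},{"gripper": 255,"tx": 0.36,"ty": 0,"tz": 0,"spin": 0}]}}

```text
time: 10.3
tcp_pos: [0.5218, -0.1062, 0.0158]
eef_rot: [180.0, 0.0, 100.0]
force: [0.2, -4.8, 6.0]
gripper_width: 0.013
grasp_force: 59.9
```

Emit:
{"name": "drive_tool", "arguments": {"moves": [{"gripper": 255,"tx": 0.03,"ty": 0,"tz": 0,"spin": 0},{"gripper": 255,"tx": 0.05,"ty": 0,"tz": 0,"spin": 0}]}}

```text
time: 10.55
tcp_pos: [0.5217, -0.1057, 0.0158]
eef_rot: [180.0, 0.0, 100.0]
force: [1.5, -4.3, 5.5]
gripper_width: 0.0133
grasp_force: 59.9
```

Emit:
{"name": "drive_tool", "arguments": {"moves": [{"gripper": 255,"tx": 0.02,"ty": 0,"tz": 0,"spin": 0},{"gripper": 255,"tx": 0.03,"ty": 0,"tz": 0,"spin": 0}]}}

```text
time: 10.8
tcp_pos: [0.5217, -0.1054, 0.0158]
eef_rot: [180.0, 0.0, 100.0]
force: [1.5, -4.8, 5.3]
gripper_width: 0.0135
grasp_force: 59.9
```

Emit:
{"name": "drive_tool", "arguments": {"moves": [{"gripper": 255,"tx": 0.02,"ty": 0,"tz": -0.03,"spin": 0},{"gripper": 255,"tx": 0.04,"ty": 0,"tz": -0.03,"spin": 0}]}}

```text
time: 11.05
tcp_pos: [0.5212, -0.1047, 0.0158]
eef_rot: [-180.0, -0.0, 100.0]
force: [0.4, -3.0, 3.5]
gripper_width: 0.013
grasp_force: 59.5
```

Emit:
{"name": "drive_tool", "arguments": {"moves": [{"gripper": 255,"tx": 0.02,"ty": 0,"tz": 0,"spin": 0},{"gripper": 255,"tx": 0.04,"ty": 0,"tz": 0,"spin": 0}]}}

```text
time: 11.3
tcp_pos: [0.5211, -0.1043, 0.0158]
eef_rot: [-180.0, -0.0, 100.0]
force: [1.2, -2.4, 3.0]
gripper_width: 0.0131
grasp_force: 59.4
```

Emit:
{"name": "drive_tool", "arguments": {"moves": [{"gripper": 255,"tx": 0.02,"ty": 0,"tz": -0.01,"spin": 0},{"gripper": 255,"tx": 0.04,"ty": 0,"tz": -0.01,"spin": 0}]}}

```text
time: 11.55
tcp_pos: [0.5209, -0.1038, 0.0158]
eef_rot: [-180.0, -0.0, 100.0]
force: [-0.6, -1.6, 1.1]
gripper_width: 0.013
grasp_force: 59.2
```

Emit:
{"name": "drive_tool", "arguments": {"moves": [{"gripper": 255,"tx": 0.02,"ty": 0,"tz": 0,"spin": 0},{"gripper": 255,"tx": 0.04,"ty": 0,"tz": 0,"spin": 0}]}}

```text
time: 11.8
tcp_pos: [0.5208, -0.1034, 0.0158]
eef_rot: [-180.0, -0.0, 100.0]
force: [0.8, -1.6, -1.2]
gripper_width: 0.0133
grasp_force: 59.2
```

Emit:
{"name": "drive_tool", "arguments": {"moves": [{"gripper": 255,"tx": 0.02,"ty": 0,"tz": 0,"spin": 0},{"gripper": 255,"tx": 0.03,"ty": 0,"tz": 0,"spin": 0}]}}

```text
time: 12.05
tcp_pos: [0.5209, -0.1032, 0.0159]
eef_rot: [-180.0, -0.0, 100.0]
force: [-0.3, -2.2, -1.7]
gripper_width: 0.0135
grasp_force: 58.8
```

Emit:
{"name": "drive_tool", "arguments": {"moves": [{"gripper": 255,"tx": 0.02,"ty": 0,"tz": 0.01,"spin": 0},{"gripper": 255,"tx": 0.03,"ty": 0,"tz": 0.01,"spin": 0}]}}

```text
time: 12.3
tcp_pos: [0.5209, -0.1031, 0.0159]
eef_rot: [-180.0, 0.0, 100.0]
force: [-0.3, -5.2, -0.8]
gripper_width: 0.0134
grasp_force: 58.9
```

Emit:
{"name": "drive_tool", "arguments": {"moves": [{"gripper": 255,"tx": 0.02,"ty": 0,"tz": 0,"spin": 0},{"gripper": 255,"tx": 0.03,"ty": 0,"tz": 0,"spin": 0}]}}

```text
time: 12.55
tcp_pos: [0.521, -0.1031, 0.016]
eef_rot: [180.0, 0.0, 100.0]
force: [-1.4, -7.1, -0.8]
gripper_width: 0.0132
grasp_force: 59.0
```

Emit:
{"name": "drive_tool", "arguments": {"moves": [{"gripper": 255,"tx": 0.02,"ty": 0,"tz": 0,"spin": 0},{"gripper": 255,"tx": 0.03,"ty": 0,"tz": 0,"spin": 0}]}}

```text
time: 12.8
tcp_pos: [0.521, -0.103, 0.016]
eef_rot: [180.0, 0.1, 100.0]
force: [-1.1, -9.6, 0.1]
gripper_width: 0.0134
grasp_force: 59.0
```

```bash
python3 look.py f
python3 - <<'E'
from h import *
im=cv2.imread("pics/w_f.png");cv2.imwrite("pics/w_fc.png",cv2.resize(im[90:230,120:380],None,fx=3,fy=3,interpolation=cv2.INTER_CUBIC))
E
```

```text
cam [ 0.509 -0.037  0.158] look [ 0.046 -0.261 -0.964] t 12.85
```

View pics/w_fc.png

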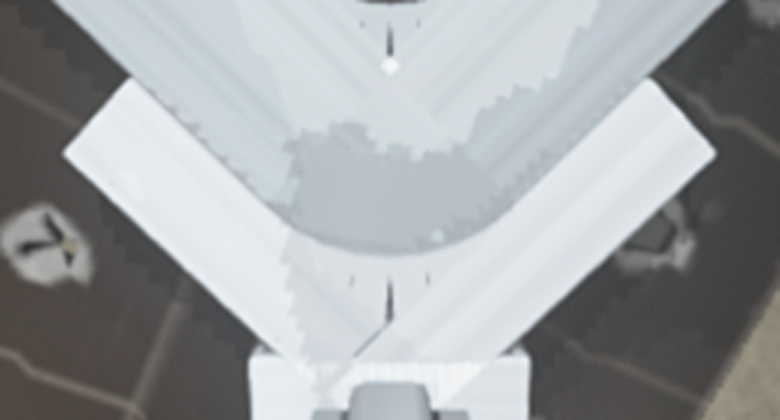

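Emit:
{"name": "drive_tool", "arguments": {"moves": [{"gripper": 255,"tx": 0,"ty": -0.01,"tz": 0,"spin": 0},{"gripper": 255,"tx": 0,"ty": -0.01,"tz": 0,"spin": 0}]}}

```text
time: 13.1
tcp_pos: [0.521, -0.103, 0.016]
eef_rot: [180.0, 0.1, 100.0]
force: [-1.0, -8.5, -1.0]
gripper_width: 0.0131
grasp_force: 58.9
```

Run:
```python
from workcell import *
s=observe();print(s["tcp_pos"],s["eef_rot"],s["force"],s["torque"])
```

```text
[ 0.52098007 -0.1030088   0.01600522] [1.79973102e+02 5.57140279e-02 1.00039880e+02] [-0.95841046 -8.45397955 -1.04809385] [-1.36744192  0.07504865  0.0348406 ]
```

Emit:
{"name": "drive_tool", "arguments": {"moves": [{"gripper": 255,"tx": 0,"ty": 0,"tz": 0.01,"spin": 0},{"gripper": 255,"tx": 0,"ty": 0,"tz": 0.01,"spin": 0},{"gripper": 255,"tx": 0,"ty": 0,"tz": 0.01,"spin": 0},{"gripper": 255,"tx": 0,"ty": 0,"tz": 0.01,"spin": 0},{"gripper": 255,"tx": 0,"ty": 0,"tz": 0.01,"spin": 0},{"gripper": 255,"tx": 0,"ty": 0,"tz": 0.01,"spin": 0},{"gripper": 255,"tx": 0,"ty": 0,"tz": 0.01,"spin": 0},{"gripper": 255,"tx": 0,"ty": 0,"tz": 0.01,"spin": 0}]}}

```text
time: 14.1
tcp_pos: [0.521, -0.1031, 0.016]
eef_rot: [180.0, 0.1, 100.0]
force: [0.4, -8.7, 0.4]
gripper_width: 0.0132
grasp_force: 58.9
```

Emit:
{"name": "drive_tool", "arguments": {"moves": [{"gripper": 255,"tx": 0,"ty": 0,"tz": 0,"spin": 0},{"gripper": 255,"tx": 0,"ty": 0,"tz": 0,"spin": 0},{"gripper": 255,"tx": 0,"ty": 0,"tz": 0,"spin": 0}]}}

```text
time: 14.48
tcp_pos: [0.521, -0.103, 0.016]
eef_rot: [180.0, 0.1, 100.0]
force: [-1.1, -9.1, -0.6]
gripper_width: 0.0129
grasp_force: 58.9
```

Emit:
{"name": "drive_tool", "arguments": {"moves": [{"gripper": 120,"tx": 0,"ty": 0,"tz": 0,"spin": 0},{"gripper": 120,"tx": 0,"ty": 0,"tz": 0,"spin": 0},{"gripper": 120,"tx": 0,"ty": 0,"tz": 0,"spin": 0},{"gripper": 120,"tx": 0,"ty": 0,"tz": -1,"spin": 0},{"gripper": 120,"tx": 0,"ty": 0,"tz": -5,"spin": 0},{"gripper": 120,"tx": 0,"ty": 0,"tz": -9,"spin": 0},{"gripper": 120,"tx": 0,"ty": 0,"tz": -12,"spin": 0},{"gripper": 120,"tx": 0,"ty": 0,"tz": -12,"spin": 0}]}}

```text
time: 15.48
tcp_pos: [0.5219, -0.1026, 0.1385]
eef_rot: [179.8, 0.1, 100.0]
force: [-0.3, 0.2, -0.4]
gripper_width: 0.0453
grasp_force: 0.0
```

```bash
python3 look.py g hollow_leaf_tab; python3 rel.py g h; cp pics/w_g.png pics/w_g2.png
python3 - <<'E'
from fit import *
d=np.load("w_g.npz");c=dict(get_calibration("wrist"));c["T"]=d["T"];D=d["D"];X=cloud(c,D)
# union fit check: both plates in one mask
p0=(.5208,-.1035,100.);k=bright(X,D,p0,.0113,.05,.1);print(fit(d["im"],c,k,hollow(),p0,.012))
E
```

```text
cam [ 0.509 -0.037  0.279] look [ 0.048 -0.261 -0.964] t 15.525
hollow_leaf_tab 0.85 [188. 116. 121.  98.] [ 0.5171 -0.0831  0.0102]
   tab 570 [array([ 0.5191, -0.1021]), np.float64(100.0785), array([0.0139, 0.0293]), np.float64(0.0444), array([ 519.2, -102.9]), array([13.6, 29.6]), np.float64(10.4299)]
hollow_leaf_tab 0.27 [162.  49. 169. 101.] [ 0.5094 -0.0255  0.0082]
tcp [ 0.5206 -0.1023  0.1359] yaw 100.03 F [-0.2  0.  -0.4] 15.575
bracket 11872 (array([ 5.073000e-01, -3.580000e-02,  1.002572e+02]), np.float64(0.66))
held 0 (array([ 5.217000e-01, -1.055000e-01,  1.081695e+02]), np.float64(1.0))
(array([  0.5211,  -0.1033, 101.9797]), np.float64(0.835))
```

View pics/w_g.png

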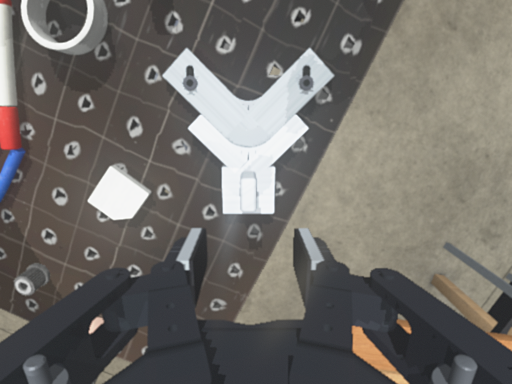

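Run:
```python
from h import *
for n in ("top","scene","w_a","w_c"):
    d=np.load(n+".npz");c=dict(get_calibration(n if n[0]!="w" else "wrist"))
    if "T" in d: c["T"]=d["T"]
    X=cloud(c,d["D"]);X[d["D"]<=0]=9
    for lo,hi in((.02,.06),(.06,.1),(.1,.14),(.14,.2)):
        s=(X[...,2]>lo)&(X[...,2]<hi)&(X[...,0]>.44)&(X[...,0]<.62)&(X[...,1]>.15)&(X[...,1]<.3)
        q=X[s]
        if len(q)>8:
            dist=np.hypot(q[:,0]-.488,q[:,1]-.193);i=dist.argsort()[:3]
            print(n,lo,len(q),"xmin",q[:,0].min().round(3),"ymin",q[:,1].min().round(3),"nearest",dist[i[0]].round(3),q[i[0]].round(3))
```

```text
top 0.02 352 xmin 0.491 ymin 0.219 nearest 0.059 [0.516 0.245 0.059]
top 0.06 837 xmin 0.487 ymin 0.212 nearest 0.056 [0.532 0.228 0.076]
top 0.1 530 xmin 0.487 ymin 0.218 nearest 0.057 [0.504 0.248 0.101]
top 0.14 1109 xmin 0.492 ymin 0.255 nearest 0.092 [0.512 0.282 0.14 ]
scene 0.02 99 xmin 0.49 ymin 0.257 nearest 0.072 [0.491 0.265 0.06 ]
scene 0.06 628 xmin 0.487 ymin 0.215 nearest 0.058 [0.532 0.23  0.075]
scene 0.1 210 xmin 0.485 ymin 0.223 nearest 0.061 [0.504 0.251 0.108]
scene 0.14 383 xmin 0.491 ymin 0.258 nearest 0.094 [0.514 0.283 0.167]
w_a 0.02 975 xmin 0.488 ymin 0.218 nearest 0.057 [0.509 0.246 0.059]
w_a 0.06 3535 xmin 0.487 ymin 0.211 nearest 0.054 [0.531 0.225 0.074]
w_a 0.1 2447 xmin 0.487 ymin 0.216 nearest 0.056 [0.506 0.246 0.109]
w_a 0.14 4888 xmin 0.49 ymin 0.252 nearest 0.09 [0.514 0.28  0.165]
w_c 0.02 3817 xmin 0.485 ymin 0.238 nearest 0.057 [0.501 0.249 0.058]
w_c 0.06 5397 xmin 0.484 ymin 0.222 nearest 0.053 [0.529 0.227 0.073]
w_c 0.1 725 xmin 0.485 ymin 0.245 nearest 0.057 [0.503 0.248 0.106]
w_c 0.14 669 xmin 0.44 ymin 0.176 nearest 0.043 [0.447 0.178 0.196]
```

Emit:
{"name": "drive_tool", "arguments": {"moves": [{"gripper": 120,"tx": 2,"ty": -0.05,"tz": -1,"spin": 0.05},{"gripper": 120,"tx": 6,"ty": -0.15,"tz": -2,"spin": 0.12},{"gripper": 120,"tx": 10.5,"ty": -0.3,"tz": -2,"spin": 0.2},{"gripper": 120,"tx": 15,"ty": -0.4,"tz": -2,"spin": 0.28},{"gripper": 120,"tx": 19,"ty": -0.5,"tz": -2,"spin": 0.36},{"gripper": 120,"tx": 22,"ty": -0.6,"tz": -2,"spin": 0.393},{"gripper": 120,"tx": 22.6,"ty": -0.6,"tz": -2,"spin": 0.393},{"gripper": 120,"tx": 22.6,"ty": -0.6,"tz": -2,"spin": 0.393}]}}

```text
time: 16.58
tcp_pos: [0.4753, 0.1188, 0.1552]
eef_rot: [-179.9, 0.0, 77.6]
force: [0.2, -1.0, -0.1]
gripper_width: 0.0454
grasp_force: 0.0
```

```bash
python3 look.py h round_leaf_tab small_leaf_tab
python3 - <<'E'
from fit import *
from workcell import observe
s=observe();print(s["tcp_pos"],s["eef_rot"],s["force"])
d=np.load("w_h.npz");c=dict(get_calibration("wrist"));c["T"]=d["T"];D=d["D"];X=cloud(c,D)
p0=(.4738,.1285,77.5);k=bright(X,D,p0,.008,.016,.045)|bright(X,D,p0,.008,.05,.03)
for r in(21,10):print(r,fit(d["im"],c,k,rnd(r),p0,.012,half=.06))
E
```

```text
cam [0.489 0.184 0.298] look [-0.058 -0.259 -0.964] t 16.625
round_leaf_tab 0.92 [215. 139.  67.  61.] [0.476  0.1322 0.012 ]
   tab 511 [array([0.4745, 0.1301]), np.float64(77.4958), array([0.0138, 0.0288]), np.float64(0.046), array([474.4, 129.6]), array([28.6, 13.5]), np.float64(77.4885)]
small_leaf_tab 0.9 [79.  1. 60. 20.] [0.3913 0.3028 0.0116]
[0.47565529 0.11824303 0.15556909] [-1.79981001e+02  1.26616866e-02  7.74669052e+01] [0.85843102 0.12521705 1.08724543]
21 (array([ 0.4742,  0.1295, 77.8974]), np.float64(0.035))
10 (array([ 0.4743,  0.1294, 77.7279]), np.float64(0.063))
```

Emit:
{"name": "drive_tool", "arguments": {"moves": [{"gripper": 120,"tx": 0.5,"ty": -0.2,"tz": 3,"spin": 0},{"gripper": 120,"tx": 0.9,"ty": -0.36,"tz": 7,"spin": 0},{"gripper": 120,"tx": 0.9,"ty": -0.36,"tz": 10.5,"spin": 0},{"gripper": 120,"tx": 0.9,"ty": -0.36,"tz": 12.8,"spin": 0},{"gripper": 120,"tx": 0.9,"ty": -0.36,"tz": 13.65,"spin": 0},{"gripper": 120,"tx": 0.9,"ty": -0.36,"tz": 13.65,"spin": 0},{"gripper": 255,"tx": 0.9,"ty": -0.36,"tz": 13.65,"spin": 0},{"gripper": 255,"tx": 0.9,"ty": -0.36,"tz": 13.65,"spin": 0}]}}

```text
time: 17.73
tcp_pos: [0.4746, 0.1287, 0.0203]
eef_rot: [179.9, -0.0, 77.5]
force: [-1.2, -1.5, 3.1]
gripper_width: 0.0129
grasp_force: 59.3
```

Emit:
{"name": "drive_tool", "arguments": {"moves": [{"gripper": 255,"tx": 0,"ty": 0,"tz": 0,"spin": 0},{"gripper": 255,"tx": 0,"ty": 0,"tz": 0,"spin": 0},{"gripper": 255,"tx": 0,"ty": 0,"tz": 0,"spin": 0}]}}

```text
time: 18.1
tcp_pos: [0.4746, 0.1287, 0.0203]
eef_rot: [179.9, -0.0, 77.5]
force: [0.3, -0.8, 6.9]
gripper_width: 0.0129
grasp_force: 59.6
```

Emit:
{"name": "drive_tool", "arguments": {"moves": [{"gripper": 255,"tx": 0,"ty": 0,"tz": -2,"spin": 0},{"gripper": 255,"tx": 0,"ty": 0.2,"tz": -6,"spin": 0},{"gripper": 255,"tx": -2,"ty": 1,"tz": -7,"spin": -0.1},{"gripper": 255,"tx": -5,"ty": 2.3,"tz": -7,"spin": -0.22},{"gripper": 255,"tx": -8,"ty": 3.7,"tz": -7,"spin": -0.34},{"gripper": 255,"tx": -9.2,"ty": 4.3,"tz": -7,"spin": -0.393},{"gripper": 255,"tx": -9.2,"ty": 4.3,"tz": -7,"spin": -0.393},{"gripper": 255,"tx": -9.2,"ty": 4.3,"tz": -7,"spin": -0.393}]}}

```text
time: 19.1
tcp_pos: [0.4957, 0.0301, 0.0893]
eef_rot: [-180.0, -0.0, 100.0]
force: [-1.1, -0.1, -2.8]
gripper_width: 0.013
grasp_force: 58.9
```

```bash
python3 look.py i round_leaf_tab
python3 - <<'E'
from fit import *
from workcell import observe
s=observe();p=s["tcp_pos"];y=s["eef_rot"][2];print(p.round(4),s["eef_rot"].round(2),s["force"].round(1))
d=np.load("w_i.npz");c=dict(get_calibration("wrist"));c["T"]=d["T"];D=d["D"];X=cloud(c,D)
zb=p[2]-.0203;p0=(p[0],p[1],y);k=bright(X,D,p0,zb+.009,zb+.015,.045)
print(k.sum(),np.median(X[k][:,2]))
# visible rear edges only: extremes in tool frame
a=np.radians(y);R=np.array([[np.cos(a),-np.sin(a)],[np.sin(a),np.cos(a)]])
L=(X[k][:,:2]-p[:2])@R*1000
n1=L@np.array([q,q]);n2=L@np.array([q,-q]);print("far edges (nominal 24.5 = 50-36/sqrt2):",np.percentile(n1,[99,99.8]),np.percentile(n2,[99,99.8]))
# slope of far edges
for A1,B1 in((n1,n2),(n2,n1)):
    bins=np.arange(-10,22,2.);pts=[(b+1,np.percentile(A1[(B1>b)&(B1<b+2)],98)) for b in bins if ((B1>b)&(B1<b+2)).sum()>20]
    pts=np.array(pts);print(np.round(np.polyfit(pts[:,0],pts[:,1],1),4),len(pts))
E
```

```text
cam [0.484 0.096 0.232] look [ 0.046 -0.26  -0.964] t 19.15
round_leaf_tab 0.62 [191. 173. 124. 122.] [0.4929 0.0415 0.081 ]
[0.4958 0.0302 0.0893] [-1.7999e+02 -1.0000e-02  1.0003e+02] [ 0.1 -0.1 -3.3]
3486 0.08055118130470752
far edges (nominal 24.5 = 50-36/sqrt2): [25.89094306 25.98906863] [24.74631774 24.87365484]
[-2.46000e-02  2.57619e+01] 16
[-0.0267 24.6746] 16
```

Emit:
{"name": "drive_tool", "arguments": {"moves": [{"gripper": 255,"tx": 0,"ty": 0.17,"tz": 2.5,"spin": 0},{"gripper": 255,"tx": 0,"ty": 0.17,"tz": 5,"spin": 0},{"gripper": 255,"tx": 0,"ty": 0.17,"tz": 6.3,"spin": 0},{"gripper": 255,"tx": 0,"ty": 0.17,"tz": 6.75,"spin": 0},{"gripper": 255,"tx": 0,"ty": 0.17,"tz": 6.82,"spin": 0},{"gripper": 255,"tx": 0,"ty": 0.17,"tz": 6.82,"spin": 0}]}}

```text
time: 19.95
tcp_pos: [0.4981, 0.0299, 0.0217]
eef_rot: [179.9, 0.0, 100.0]
force: [0.1, 0.4, -1.5]
gripper_width: 0.0129
grasp_force: 58.9
```

Emit:
{"name": "drive_tool", "arguments": {"moves": [{"gripper": 255,"tx": 0,"ty": 0,"tz": 0.03,"spin": 0},{"gripper": 255,"tx": 0,"ty": 0,"tz": 0.05,"spin": 0}]}}

```text
time: 20.2
tcp_pos: [0.4978, 0.0298, 0.0208]
eef_rot: [180.0, 0.0, 100.0]
force: [-0.4, -0.8, -2.6]
gripper_width: 0.0132
grasp_force: 58.9
```

Emit:
{"name": "drive_tool", "arguments": {"moves": [{"gripper": 255,"tx": 0,"ty": 0,"tz": 0.03,"spin": 0},{"gripper": 255,"tx": 0,"ty": 0,"tz": 0.05,"spin": 0}]}}

```text
time: 20.45
tcp_pos: [0.4977, 0.0298, 0.0203]
eef_rot: [180.0, 0.0, 100.0]
force: [-1.5, -1.0, 3.8]
gripper_width: 0.013
grasp_force: 59.9
```

Emit:
{"name": "drive_tool", "arguments": {"moves": [{"gripper": 255,"tx": 0,"ty": 0,"tz": 0.02,"spin": 0},{"gripper": 255,"tx": 0,"ty": 0,"tz": 0.02,"spin": 0}]}}

```text
time: 20.7
tcp_pos: [0.4977, 0.0298, 0.0203]
eef_rot: [180.0, 0.0, 100.0]
force: [-2.9, 0.3, 6.1]
gripper_width: 0.0131
grasp_force: 60.3
```

Emit:
{"name": "drive_tool", "arguments": {"moves": [{"gripper": 255,"tx": -0.4,"ty": 0,"tz": -0.03,"spin": 0},{"gripper": 255,"tx": -1,"ty": 0,"tz": -0.03,"spin": 0},{"gripper": 255,"tx": -1.6,"ty": 0,"tz": -0.03,"spin": 0},{"gripper": 255,"tx": -2.1,"ty": 0,"tz": -0.03,"spin": 0},{"gripper": 255,"tx": -2.4,"ty": 0,"tz": -0.03,"spin": 0},{"gripper": 255,"tx": -2.5,"ty": 0,"tz": -0.03,"spin": 0},{"gripper": 255,"tx": -2.5,"ty": 0,"tz": -0.03,"spin": 0}]}}

```text
time: 21.58
tcp_pos: [0.5022, 0.0051, 0.0203]
eef_rot: [180.0, 0.0, 100.0]
force: [-1.4, 0.3, 4.5]
gripper_width: 0.0131
grasp_force: 59.9
```

Emit:
{"name": "drive_tool", "arguments": {"moves": [{"gripper": 255,"tx": -0.07,"ty": 0,"tz": 0,"spin": 0},{"gripper": 255,"tx": -0.14,"ty": 0,"tz": 0,"spin": 0},{"gripper": 255,"tx": -0.2,"ty": 0,"tz": 0,"spin": 0}]}}

```text
time: 21.95
tcp_pos: [0.5024, 0.0035, 0.0203]
eef_rot: [180.0, -0.0, 100.0]
force: [-0.6, 4.6, 5.8]
gripper_width: 0.0128
grasp_force: 60.0
```

Emit:
{"name": "drive_tool", "arguments": {"moves": [{"gripper": 255,"tx": -0.03,"ty": 0,"tz": 0,"spin": 0},{"gripper": 255,"tx": -0.06,"ty": 0,"tz": 0,"spin": 0},{"gripper": 255,"tx": -0.08,"ty": 0,"tz": 0,"spin": 0}]}}

```text
time: 22.32
tcp_pos: [0.5026, 0.0027, 0.0203]
eef_rot: [180.0, -0.0, 100.0]
force: [-1.0, 4.1, 5.2]
gripper_width: 0.0131
grasp_force: 60.0
```

Emit:
{"name": "drive_tool", "arguments": {"moves": [{"gripper": 255,"tx": -0.02,"ty": 0,"tz": -0.03,"spin": 0},{"gripper": 255,"tx": -0.04,"ty": 0,"tz": -0.04,"spin": 0}]}}

```text
time: 22.58
tcp_pos: [0.5024, 0.0019, 0.0203]
eef_rot: [-180.0, 0.0, 100.0]
force: [0.7, 0.1, -2.1]
gripper_width: 0.013
grasp_force: 59.1
```

Emit:
{"name": "drive_tool", "arguments": {"moves": [{"gripper": 255,"tx": -0.02,"ty": 0,"tz": 0,"spin": 0},{"gripper": 255,"tx": -0.04,"ty": 0,"tz": 0,"spin": 0}]}}

```text
time: 22.82
tcp_pos: [0.5025, 0.0016, 0.0204]
eef_rot: [-180.0, -0.0, 100.0]
force: [-0.1, -0.5, -3.2]
gripper_width: 0.0128
grasp_force: 59.0
```

Emit:
{"name": "drive_tool", "arguments": {"moves": [{"gripper": 255,"tx": -0.02,"ty": 0,"tz": 0,"spin": 0},{"gripper": 255,"tx": -0.04,"ty": 0,"tz": 0,"spin": 0}]}}

```text
time: 23.08
tcp_pos: [0.5027, 0.0012, 0.0206]
eef_rot: [-180.0, -0.0, 100.0]
force: [-0.0, 0.1, -2.6]
gripper_width: 0.0131
grasp_force: 59.0
```

Emit:
{"name": "drive_tool", "arguments": {"moves": [{"gripper": 255,"tx": -0.02,"ty": 0,"tz": 0.02,"spin": 0},{"gripper": 255,"tx": -0.04,"ty": 0,"tz": 0.02,"spin": 0}]}}

```text
time: 23.32
tcp_pos: [0.5028, 0.0009, 0.0204]
eef_rot: [-180.0, -0.0, 100.0]
force: [0.9, -0.5, -1.6]
gripper_width: 0.013
grasp_force: 59.0
```

Emit:
{"name": "drive_tool", "arguments": {"moves": [{"gripper": 255,"tx": -0.02,"ty": 0,"tz": 0.01,"spin": 0},{"gripper": 255,"tx": -0.03,"ty": 0,"tz": 0.01,"spin": 0}]}}

```text
time: 23.58
tcp_pos: [0.5029, 0.0006, 0.0203]
eef_rot: [180.0, -0.0, 100.0]
force: [-0.7, 0.3, -2.3]
gripper_width: 0.013
grasp_force: 59.0
```

Emit:
{"name": "drive_tool", "arguments": {"moves": [{"gripper": 255,"tx": -0.02,"ty": 0,"tz": 0,"spin": 0},{"gripper": 255,"tx": -0.03,"ty": 0,"tz": 0,"spin": 0}]}}

```text
time: 23.82
tcp_pos: [0.5029, 0.0003, 0.0203]
eef_rot: [180.0, 0.0, 100.0]
force: [0.9, -0.2, -2.5]
gripper_width: 0.0129
grasp_force: 59.1
```

Emit:
{"name": "drive_tool", "arguments": {"moves": [{"gripper": 255,"tx": -0.02,"ty": 0,"tz": 0,"spin": 0},{"gripper": 255,"tx": -0.04,"ty": 0,"tz": 0,"spin": 0}]}}

```text
time: 24.08
tcp_pos: [0.503, -0.0001, 0.0203]
eef_rot: [180.0, -0.0, 100.0]
force: [-0.2, 0.9, -2.1]
gripper_width: 0.0133
grasp_force: 59.1
```

Emit:
{"name": "drive_tool", "arguments": {"moves": [{"gripper": 255,"tx": -0.02,"ty": 0,"tz": 0,"spin": 0},{"gripper": 255,"tx": -0.03,"ty": 0,"tz": 0,"spin": 0}]}}

```text
time: 24.32
tcp_pos: [0.5031, -0.0004, 0.0203]
eef_rot: [180.0, 0.0, 100.0]
force: [-0.1, -0.4, -1.4]
gripper_width: 0.0128
grasp_force: 59.1
```

Emit:
{"name": "drive_tool", "arguments": {"moves": [{"gripper": 255,"tx": -0.02,"ty": 0,"tz": 0,"spin": 0},{"gripper": 255,"tx": -0.03,"ty": 0,"tz": 0,"spin": 0}]}}

```text
time: 24.58
tcp_pos: [0.5031, -0.0006, 0.0203]
eef_rot: [180.0, -0.0, 100.0]
force: [-0.8, 1.5, -1.0]
gripper_width: 0.0134
grasp_force: 59.1
```

Emit:
{"name": "drive_tool", "arguments": {"moves": [{"gripper": 255,"tx": -0.02,"ty": 0,"tz": 0,"spin": 0},{"gripper": 255,"tx": -0.03,"ty": 0,"tz": 0,"spin": 0}]}}

```text
time: 24.82
tcp_pos: [0.5031, -0.0007, 0.0203]
eef_rot: [-180.0, -0.0, 100.0]
force: [-0.9, 6.0, 1.4]
gripper_width: 0.0131
grasp_force: 59.3
```

Emit:
{"name": "drive_tool", "arguments": {"moves": [{"gripper": 255,"tx": -0.02,"ty": 0,"tz": 0,"spin": 0},{"gripper": 255,"tx": -0.02,"ty": 0,"tz": 0,"spin": 0}]}}

```text
time: 25.08
tcp_pos: [0.503, -0.0008, 0.0203]
eef_rot: [-180.0, -0.0, 100.0]
force: [-0.9, 7.1, 1.0]
gripper_width: 0.0132
grasp_force: 59.4
```

Emit:
{"name": "drive_tool", "arguments": {"moves": [{"gripper": 255,"tx": -0.02,"ty": 0,"tz": 0,"spin": 0},{"gripper": 255,"tx": -0.02,"ty": 0,"tz": 0,"spin": 0}]}}

```text
time: 25.32
tcp_pos: [0.503, -0.0009, 0.0204]
eef_rot: [-180.0, -0.0, 100.0]
force: [-1.0, 8.0, 1.7]
gripper_width: 0.0129
grasp_force: 59.5
```

Emit:
{"name": "drive_tool", "arguments": {"moves": [{"gripper": 255,"tx": -0.01,"ty": 0,"tz": 0,"spin": 0},{"gripper": 255,"tx": -0.01,"ty": 0,"tz": 0,"spin": 0},{"gripper": 255,"tx": -0.01,"ty": 0,"tz": 0,"spin": 0},{"gripper": 255,"tx": -0.01,"ty": 0,"tz": 0,"spin": 0},{"gripper": 255,"tx": -0.01,"ty": 0,"tz": 0,"spin": 0},{"gripper": 255,"tx": -0.01,"ty": 0,"tz": 0,"spin": 0},{"gripper": 255,"tx": -0.01,"ty": 0,"tz": 0,"spin": 0},{"gripper": 255,"tx": -0.01,"ty": 0,"tz": 0,"spin": 0}]}}

```text
time: 26.32
tcp_pos: [0.503, -0.0009, 0.0203]
eef_rot: [-180.0, -0.0, 100.0]
force: [-1.6, 8.2, 1.3]
gripper_width: 0.0132
grasp_force: 59.5
```

Run:
```python
from workcell import *
s=observe();print(s["tcp_pos"],s["eef_rot"],s["force"],s["torque"])
```

```text
[ 0.50299303 -0.0008583   0.02034575] [-1.79978410e+02 -4.58800581e-02  1.00027054e+02] [-1.60438871  8.16196279  1.28075836] [1.49218651 0.27736567 0.15371164]
```

Emit:
{"name": "drive_tool", "arguments": {"moves": [{"gripper": 255,"tx": 0,"ty": 0,"tz": 0,"spin": 0},{"gripper": 255,"tx": 0,"ty": 0,"tz": 0,"spin": 0},{"gripper": 255,"tx": 0,"ty": 0,"tz": 0,"spin": 0}]}}

```text
time: 26.7
tcp_pos: [0.503, -0.0009, 0.0204]
eef_rot: [-180.0, -0.0, 100.0]
force: [-2.0, 8.5, 2.4]
gripper_width: 0.013
grasp_force: 59.5
```

Emit:
{"name": "drive_tool", "arguments": {"moves": [{"gripper": 255,"tx": 0,"ty": 0,"tz": 0,"spin": -0.003},{"gripper": 255,"tx": 0,"ty": 0,"tz": 0,"spin": -0.004},{"gripper": 255,"tx": 0,"ty": 0,"tz": 0,"spin": -0.004}]}}

```text
time: 27.08
tcp_pos: [0.503, -0.0009, 0.0204]
eef_rot: [-180.0, -0.0, 100.2]
force: [-1.6, 7.3, 1.7]
gripper_width: 0.0131
grasp_force: 59.5
```

Run:
```python
from workcell import *
s=observe();print(s["tcp_pos"],s["eef_rot"],s["force"],s["torque"])
```

```text
[ 0.50296479 -0.00094247  0.02035108] [-1.79975462e+02 -4.36749628e-02  1.00241338e+02] [-1.57442945  7.31734618  1.68816448] [1.35782297 0.30048514 0.03032674]
```

Emit:
{"name": "drive_tool", "arguments": {"moves": [{"gripper": 255,"tx": -0.01,"ty": 0,"tz": 0,"spin": 0},{"gripper": 255,"tx": -0.015,"ty": 0,"tz": 0,"spin": 0},{"gripper": 255,"tx": -0.015,"ty": 0,"tz": 0,"spin": 0},{"gripper": 255,"tx": -0.015,"ty": 0,"tz": 0,"spin": 0},{"gripper": 255,"tx": -0.015,"ty": 0,"tz": 0,"spin": 0},{"gripper": 255,"tx": -0.015,"ty": 0,"tz": 0,"spin": 0},{"gripper": 255,"tx": -0.015,"ty": 0,"tz": 0,"spin": 0},{"gripper": 255,"tx": -0.015,"ty": 0,"tz": 0,"spin": 0}]}}

```text
time: 28.08
tcp_pos: [0.5029, -0.001, 0.0203]
eef_rot: [-180.0, -0.1, 100.2]
force: [-2.7, 9.0, 2.9]
gripper_width: 0.0125
grasp_force: 59.5
```

Emit:
{"name": "drive_tool", "arguments": {"moves": [{"gripper": 255,"tx": 0,"ty": 0,"tz": 0,"spin": 0},{"gripper": 255,"tx": 0,"ty": 0,"tz": 0,"spin": 0},{"gripper": 255,"tx": 0,"ty": 0,"tz": 0,"spin": 0}]}}

```text
time: 28.45
tcp_pos: [0.5029, -0.001, 0.0203]
eef_rot: [-180.0, -0.1, 100.2]
force: [-2.2, 8.5, 3.0]
gripper_width: 0.0133
grasp_force: 59.5
```

Run:
```python
from workcell import *
s=observe();print(s["tcp_pos"],s["eef_rot"],s["force"],s["torque"])
```

```text
[ 0.50293919 -0.00095111  0.02034721] [-1.79970160e+02 -5.47342346e-02  1.00241775e+02] [-2.15475461  8.5415206   3.04271372] [1.52167505 0.316372   0.03443574]
```

Emit:
{"name": "drive_tool", "arguments": {"moves": [{"gripper": 120,"tx": 0,"ty": 0,"tz": 0,"spin": 0},{"gripper": 120,"tx": 0,"ty": 0,"tz": 0,"spin": 0},{"gripper": 120,"tx": 0,"ty": 0,"tz": 0,"spin": 0},{"gripper": 120,"tx": 0,"ty": 0,"tz": -1,"spin": 0},{"gripper": 120,"tx": 0,"ty": 0,"tz": -5,"spin": 0},{"gripper": 120,"tx": 0,"ty": 0,"tz": -9,"spin": 0},{"gripper": 120,"tx": 0,"ty": 0,"tz": -12,"spin": 0},{"gripper": 120,"tx": 0,"ty": 0,"tz": -12,"spin": 0}]}}

```text
time: 29.45
tcp_pos: [0.5044, -0.0018, 0.1429]
eef_rot: [179.7, 0.1, 100.3]
force: [0.6, -0.1, -1.3]
gripper_width: 0.0452
grasp_force: 0.0
```

```bash
python3 look.py j round_leaf_tab hollow_leaf_tab
python3 - <<'E'
from h import *
im=cv2.imread("pics/w_j.png");cv2.imwrite("pics/w_jc.png",cv2.resize(im[60:310,100:430],None,fx=2.4,fy=2.4,interpolation=cv2.INTER_CUBIC))
E
```

```text
cam [0.491 0.064 0.284] look [ 0.049 -0.261 -0.964] t 29.5
round_leaf_tab 0.95 [216. 149.  65.  57.] [0.4992 0.0039 0.0103]
   tab 538 [array([0.5007, 0.0015]), np.float64(100.1676), array([0.0133, 0.0294]), np.float64(0.0445), array([500.8,   0.9]), array([12.9, 29.2]), np.float64(10.3472)]
hollow_leaf_tab 0.78 [198. 220. 103.  91.] [ 0.5174 -0.0842  0.01  ]
   tab 391 [array([ 0.5187, -0.1011]), np.float64(100.6702), array([0.0138, 0.0287]), np.float64(0.0443), array([ 518.8, -102.5]), array([13.5, 29.5]), np.float64(10.5194)]
```

View pics/w_jc.png

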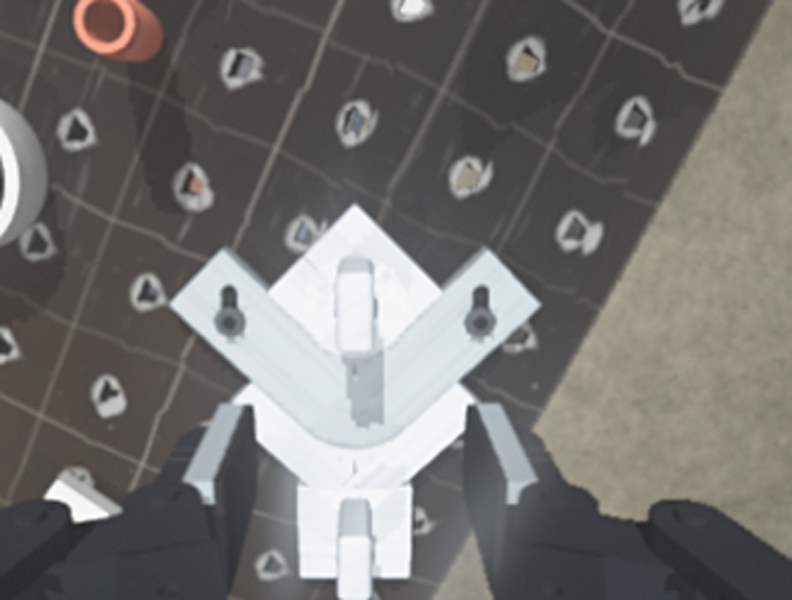

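The picture shows both leaves seated flush on the bracket: the round leaf's tab at about (355,300), the hollow leaf's at about (355,540). The nozzle is still upright at (105,25).

```bash
python3 -c "
from workcell import *
print(sign_off())"
```

```text
the job is handed in; nothing more can be done
None
```

The job is handed in: I pressed the hollow leaf home on the outside corner and then the 21 mm round leaf in the fillet, each at about 8–9 N for over a second. Both now lie seated with their flanks flush, and the nozzle and square plate were not touched.

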